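# Roll a capacitor up the tester's gutter and start the test

### The arm

A 6-joint arm with a two-finger parallel gripper is mounted at the origin on the work surface. World frame = base frame: x ahead of the robot, y to its left, z up, the work surface at z = 0. Lengths are in m, angles in rad, forces in N, time in s.
With the tool pointing down it reaches from about 0.25 to 0.725 m from the base axis. Payload 4 kg.
Tool frame: the origin (TCP) lies at the very end of the fingers, on their centre line; the grasp point (between the pads) lies 19 mm behind it; z points along the fingers, y is the line along which they close (so a half turn about z gives the same grasp; the last joint's range is limited). The gripper opens to 85 mm and grips with 20 to 120 N. Pads are 22 mm wide; open, the fingers measure 114 mm over their backs; the gripper's body (76 mm by 85 mm) begins 54 mm behind the grasp point. The pads swing forward as they close: fully open they stand 13 mm farther back than shut.
Start: joints at [-1.22, 0.241, 0.005, 1.335, 0, 1.571], TCP at [0.172, -0.47, 0.231] pointing down, gripper open.
Joint ranges: [-2.72, 2.72], [-1.05, 1.87], [-1.09, 1.28], [-1.99, 2.15], [-1.42, 1.44], [-3.14, 3.14]. Speed limits (rad/s): [2.79, 2.79, 3.14, 3.14, 3.14, 3.14].

### API

Orientations are given as a unit quaternion [x, y, z, w].
In Python, from workcell import bot, vision, workorder gives the robot as it stands.
- The arm moves only by the shell command python3 -m creep 'ROWS' [OPENING]. ROWS is JSON, a list of rows, each a list of 2 entries, a list of its own where there are three numbers: the shift along the tool's x, y, z in mm, then the turn, a rotation vector about the tool's x, y, z in rad. In form: [[[dx, dy, dz], [wx, wy, wz]], ...]. A call has 1 to 12 rows; each row shifts and turns the commanded pose from where the row before left it, along the tool's axes as they then stand; what a row does not reach is not made up. A row lasts 1/8 s, in which the tool goes at most 62.5 mm and 10.7 degrees, less where a joint would pass 70% of its speed; a pose out of reach is approached as far as the arm can. A call is refused whole if a number of a shift passes 62.5 or a number of a turn 0.188, either way. A call with a gripper value outside its range is refused whole. OPENING is the finger opening in mm, from 0 to 85.4, set as the call begins (- or left out, the last holds). The fingers move at their own pace and stop on an object; the grip force is fixed at half the most. Time passes only in rows, so rows that do not move let the fingers close. It gives the time, the measured TCP pose, the force, the opening and the grip force at its end, in the units of the state.
- bot.get_obs(): the state, without advancing time (a new reading comes with each control period).
- vision.camera(name): name is "scene" or "top"; returns a dict with "image" (384x512x3 uint8, blue, green, red), "z_map" (384x512 float32, m along the optical axis (not along the pixel's ray), 0 where there is no reading), "K" (3x3 intrinsics, pixels), "rvec" (rotation vector, rad) and "tvec" (3), from world to camera coordinates, as OpenCV has them. Camera axes: x right, y down, z forward; pixel columns grow to the right and rows downward; lengths in m; the calibration is good to about 2 mm. A picture is of the moment at which its call begins.
- workorder.job_done(): hands the job in; it is judged then, once.
Trained networks look in a picture, given as the dict that the camera call returned (one of the last four; its "shot" number tells which), for a name from the list of things; names that differ only in an ending like _2 or _b are one class to them, and where a whole thing is asked for, a point or a joint stands for the part that bears it (a point fixed in the world has none). Each returns a list of dicts, best first, with "score" (0 to 1); they miss things now and then, are a little off and sometimes report something else, mostly with a low value. They report only what shows in the picture. A call takes as long as a camera call. They do not tell look-alikes from the thing itself.
- vision.spot_in(picture, query): "position" ([column, row] in pixels, amid what is visible of it).
- vision.place_of(picture, query): "position" ([column, row] in pixels: a listed point, or the origin of a listed thing).
The state is a dict: "clock": time; "joint_pos": joint angles; "joint_vel": joint speeds; "tau": joint torques, N m; "eef_pos": TCP position; "tool_rot": TCP orientation; "ft_force": force on the tool from outside, world axes, zero at the start; "ft_torque": the same for the moment, N m; "grip_width": finger opening in m; "grasp_force": force on a finger pad.
Only numpy, scipy, OpenCV 4.12 (cv2) and the standard library are available. Lean on these libraries where they do the work, as an engineer would, in place of code of your own. Each camera call takes 0.05 s, during which the arm holds its last target. There are 200 camera calls.

### The job

With the fingertips, and without lifting it out, push the capacitor can that lies at the foot of the tester's sloped gutter up the gutter and over the little step near the top, so that it sits in the pocket against the step and cannot roll back. Then press the tester's push button fully down, and let it come up again. Leave the other things on the table where they are.

Things in the scene. Friction and masses are not known exactly. Their poses are not given: they have to be found in the camera images.
- capacitor: Black capacitor can with a pale end, a plain smooth-sleeved cylinder (friction about 0.35) 35 mm in diameter and 50 mm long, 52 to 105 g, lying across the gutter so that it rolls along it; it starts at rest against the gutter's lower lip. Origin: its centre. Its own y axis is the cylinder's axis; x and z turn as it rolls.
- gutter_foot (a point): Point on the gutter's floor, midway between its side walls, at the inner face of the lip at its low end, 30 mm above the table. x runs up the gutter along its floor (8 degrees above level), y across it, z square to the floor. The lip is 6 mm thick and stands 12 mm above the floor; below it is open table. The capacitor's centre starts at x = 16.6 mm, touching the lip's top edge.
- gutter_step (a point): Top edge of the step, mid-width, 155 mm up the gutter from the foot, 3 mm above the floor; axes as the foot's. A ramp rises to it over the 30 mm before; beyond, it drops sheer to the floor of the pocket, which ends at a wall 36 mm on (23 mm high). In the pocket the capacitor's centre lies 9.8 mm (against the step) to 18.5 mm (against the wall) beyond this edge, 17.5 mm above the floor.
- tester: Component tester: a straight aluminium gutter that climbs along its +x to a grey housing. Gutter 60 mm wide inside; side walls 4 mm thick, 12 mm above its floor, lower than the capacitor's middle, so it can be pushed from above the walls. Fixed; place and direction vary. Origin: on the table below the gutter's centre line, 120 mm level from the foot point.
- start (a joint): The tester's push button on top of its grey housing (110 mm wide, 84 mm long, its top 74 mm above the table) just beyond the gutter's upper end. Value: how far it is pressed, in m: 0 up, 0.006 fully down. A spring pushes it up; fully down takes about 5 N; it moves straight down.
- start_top (a point): Middle of the top of that round black button, 28 mm across.
- spare_capacitor: Bystander: black can 30 mm across and 40 mm tall, standing upright on the table beside the gutter. Origin: centre of its underside.
- phono_plug: Bystander: brass phono plug, 14 mm thick, about 55 mm long, lying on the table. Origin: under its barrel, on the table.
- bit_case: Bystander: flat yellow and white case of driver bits, 110 x 65 mm and 18 mm high, lying on the table. Origin: centre of its underside.
Not all that is in view belongs to the job. Leave any red look-alike of the capacitor alone.

How it is judged:
By the outcome, as a careful person would: the job done as asked, in the order asked, and still so for the second after the job is handed in, with the robot touching nothing.
It also fails if it takes over 40 s, if anything falls off the work surface, if the arm or the gripper's body presses on something with over 40 N, if the wrist force passes 120 N, or if a joint passes its speed limit or range.

## Working session

There is one attempt and no reset: what is moved stays moved. The work goes in short steps, Python scripts to look and compute and a shell command to move; the robot and the scene stay as the last step left them, time stands still between calls to the robot, and variables do not carry over. Pictures are saved under pics/ and viewed, at most 10 in all, crops included, and the job is handed in when it is done.

```bash
mkdir -p pics; cat > h.py <<'E'
import numpy as np,cv2
from workcell import bot,vision,workorder
from scipy.spatial.transform import Rotation as R
def world(p,uv,d=None,z=None):
    Rm=cv2.Rodrigues(np.array(p["rvec"],float))[0];t=np.array(p["tvec"],float).ravel()
    ray=np.linalg.inv(p["K"])@np.array([uv[0],uv[1],1.0])
    o=-Rm.T@t; r=Rm.T@ray
    if z is not None: s=(z-o[2])/r[2]
    else: s=p["z_map"][int(round(uv[1])),int(round(uv[0]))] if d is None else d
    return o+r*s
E
python3 - <<'E'
from h import *
for n in ["scene","top"]:
    p=vision.camera(n); cv2.imwrite(f"pics/{n}1.png",p["image"])
    for q in ["capacitor","gutter_foot","gutter_step","tester","start_top","spare_capacitor","phono_plug","bit_case"]:
        for r in vision.place_of(p,q)[:3]: print(n,q,np.round(r["position"],1),round(r["score"],2),np.round(world(p,r["position"]),4))
o=bot.get_obs();print(o["eef_pos"],o["tool_rot"],o["clock"],o["ft_force"])
E
```

```text
scene capacitor [175.4 206.6] 0.83 [ 0.6007 -0.216   0.0672]
scene capacitor [147.2 189.6] 0.67 [ 0.4939 -0.2956  0.0245]
scene capacitor [185.1 187. ] 0.62 [ 0.4869 -0.2087  0.024 ]
scene gutter_foot [167.5 213.7] 0.73 [ 0.6097 -0.2328  0.0559]
scene gutter_step [235.2 195.5] 0.85 [ 0.5547 -0.0916  0.0537]
scene tester [223.8 219.8] 0.55 [ 0.5771 -0.1183  0.0022]
scene start_top [276.8 183.6] 0.62 [ 0.5671 -0.003   0.0954]
scene spare_capacitor [181.9 188.5] 0.69 [ 0.4856 -0.2168  0.0185]
scene phono_plug [235.8 183.8] 0.38 [ 0.5268 -0.0898  0.0636]
scene bit_case [216.9 266.4] 0.86 [ 0.722  -0.1295  0.0174]
top capacitor [338.6 196.9] 0.82 [ 0.5779 -0.2238  0.0684]
top capacitor [371.1 253.3] 0.69 [ 0.4745 -0.2955  0.0343]
top capacitor [219.9 190.5] 0.58 [0.5739 0.0043 0.0961]
top gutter_foot [336.7 195.9] 0.9 [ 0.5799 -0.2203  0.0675]
top gutter_step [264.7 201.3] 0.69 [ 0.565  -0.081   0.0545]
top tester [281.7 208.4] 0.6 [ 0.5531 -0.1153  0.05  ]
top start_top [219.5 190.4] 0.59 [0.5741 0.0051 0.0961]
top spare_capacitor [326.2 253.9] 0.67 [ 0.4687 -0.2059  0.0406]
top phono_plug [268.5 264.1] 0.53 [ 0.4441 -0.0946  0.0153]
top bit_case [288.  143.4] 0.92 [ 0.7011 -0.1259  0.0146]
[ 0.17184787 -0.46954566  0.23133781] [9.84656701e-01 1.74502664e-01 1.15897059e-05 2.57103118e-05] 0.9 [0.76689379 0.94097794 0.12613468]
```

View pics/scene1.png

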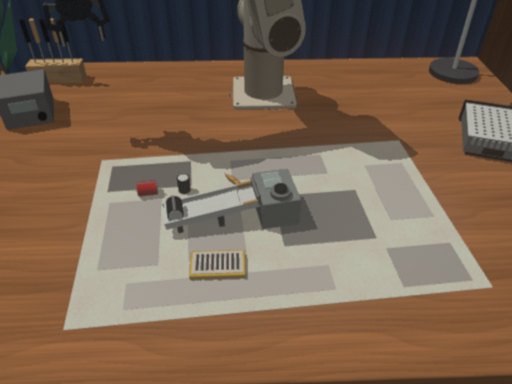

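View pics/top1.png

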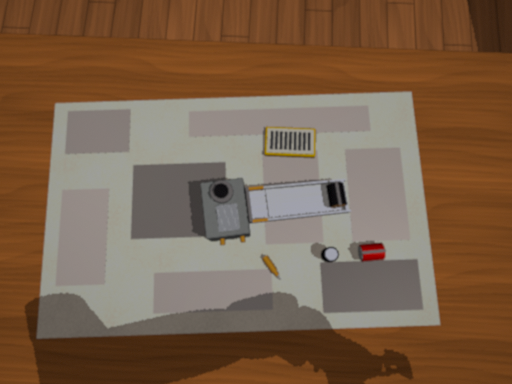

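```bash
cat > m.py <<'E'
from h import *
def cloud(p):
    h,w=p["z_map"].shape;v,u=np.mgrid[:h,:w];z=p["z_map"].ravel();ok=z>0
    Rm=cv2.Rodrigues(np.array(p["rvec"],float))[0];t=np.array(p["tvec"],float).ravel()
    c=(np.linalg.inv(p["K"])@np.stack([u.ravel(),v.ravel(),np.ones(h*w)])*z).T
    return ((c-t)@Rm)[ok]
E
python3 - <<'E'
from m import *
for n in ["top","scene"]:
    p=vision.camera(n);P=cloud(p)
    roi=(P[:,0]>.5)&(P[:,0]<.66)&(P[:,1]>-.28)&(P[:,1]<.08)
    P=P[roi]
    H=P[(P[:,2]>.069)&(P[:,2]<.082)&(P[:,1]>-.075)]
    print(n,"housing z",np.median(H[:,2]),cv2.minAreaRect((H[:,:2]*1000).astype(np.float32)))
    G=P[(P[:,2]>.026)&(P[:,2]<.1)&(P[:,1]<-.075)]
    print("gutter",cv2.minAreaRect((G[:,:2]*1000).astype(np.float32)))
    B=P[(P[:,2]>.088)&(P[:,1]>-.06)]
    print("button",np.median(B,0),B.min(0),B.max(0),len(B))
    C=P[(P[:,2]>.058)&(P[:,1]<-.17)]
    print("cap",C.mean(0),C.max(0),cv2.minAreaRect((C[:,:2]*1000).astype(np.float32)))
    if n=="top":
        for y in np.arange(-.27,-.05,.015):
            s=G[abs(G[:,1]-y)<.004]
            if len(s): print(round(y,3),np.round([s[:,0].min(),s[:,0].max(),np.percentile(s[:,2],15),np.median(s[:,2]),s[:,2].max()],4))
    i=p["image"]; 
    c=i[160:250,190:360] if n=="top" else i[165:235,150:310]
    cv2.imwrite(f"pics/{n}2.png",cv2.resize(c,None,fx=4.5,fy=4.5,interpolation=cv2.INTER_CUBIC))
E
```

```text
top housing z 0.0752952507859158 ((552.0408935546875, -13.771507263183594), (106.38536834716797, 112.8406982421875), 2.685056447982788)
gutter ((572.5982666015625, -158.9095458984375), (68.99694061279297, 181.4856414794922), 10.162492752075195)
button [0.57420523 0.00268815 0.0961196 ] [ 0.55708061 -0.0156999   0.08803029] [0.59447918 0.02145843 0.10054327] 193
cap [ 0.58431142 -0.22137871  0.06492496] [ 0.60978032 -0.20470463  0.07071423] ((585.4275512695312, -222.35971069335938), (48.05683517456055, 32.09205627441406), 11.17857551574707)
-0.255 [0.5549 0.558  0.0356 0.0399 0.0404]
-0.24 [0.5524 0.6213 0.0333 0.0429 0.0643]
-0.225 [0.5494 0.618  0.0433 0.0664 0.0707]
-0.21 [0.5467 0.617  0.0355 0.0575 0.0677]
-0.195 [0.544  0.6138 0.0355 0.0373 0.0507]
-0.18 [0.5413 0.6104 0.0376 0.0393 0.0539]
-0.165 [0.5389 0.607  0.0398 0.0412 0.0553]
-0.15 [0.5362 0.6057 0.0418 0.0436 0.058 ]
-0.135 [0.5335 0.6026 0.0439 0.0454 0.0598]
-0.12 [0.5308 0.5992 0.0463 0.0478 0.0619]
-0.105 [0.5283 0.5983 0.049  0.051  0.0634]
-0.09 [0.5247 0.5952 0.0524 0.0544 0.0678]
-0.075 [0.5236 0.5928 0.0527 0.0544 0.0685]
scene housing z 0.07435380889097251 ((551.168212890625, -11.995979309082031), (109.03980255126953, 101.34112548828125), 9.41160774230957)
gutter ((575.0845947265625, -158.26580810546875), (73.79035949707031, 180.1151885986328), 10.390490531921387)
button [0.58210679 0.00212748 0.09498305] [ 0.56418655 -0.01196814  0.08804929] [0.59647353 0.01569021 0.09933533] 120
cap [ 0.5908149  -0.22141268  0.06387993] [ 0.61306722 -0.20463792  0.06896312] ((587.561279296875, -222.03045654296875), (50.34220886230469, 29.689838409423828), 8.95848560333252)
```

View pics/top2.png

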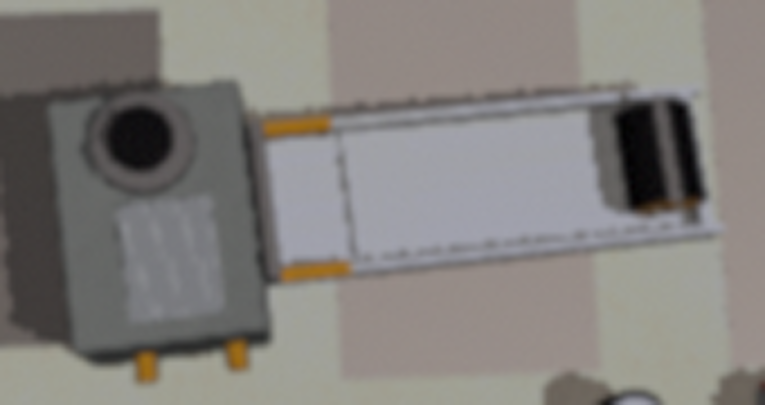

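The pictures show the gutter running from the foot (top picture ~340,197) left to the grey housing (~225,208). The capacitor lies at its foot, the button is at ~(220,190), and the red look-alike at ~(372,252) and the spare can at ~(330,254) sit beside the gutter. I'll turn the tool so its x axis runs up the gutter.

```bash
python3 -m creep '[[[0,0,0],[0,0,-0.1745]],[[0,0,0],[0,0,-0.1745]],[[0,0,0],[0,0,-0.1745]],[[0,0,0],[0,0,-0.1745]],[[0,0,0],[0,0,-0.1745]],[[0,0,0],[0,0,-0.1745]],[[0,0,0],[0,0,-0.1745]],[[0,0,0],[0,0,-0.1745]],[[0,0,0],[0,0,0]]]' 10
cat > rel.py <<'E'
from h import *
import sys
o=bot.get_obs();r=R.from_quat(o["tool_rot"])
t=np.array([float(a) for a in sys.argv[1:4]])
print("clk",o["clock"],"pos",np.round(o["eef_pos"],4),"F",np.round(o["ft_force"],1),"w",round(o["grip_width"],4))
print("tool shift mm",np.round(r.inv().apply(t-o["eef_pos"])*1000,1));print(np.round(r.as_matrix(),3))
E
python3 rel.py .5935 -.2614 .110
```

```text
clock: 2.12
eef_pos: [0.1718, -0.4696, 0.2313]
tool_rot: [0.643, 0.766, 0.0, 0.0]
ft_force: [-0.2, -0.2, 0.3]
grip_width: 0.0101
grasp_force: 0.0
clk 2.125 pos [ 0.1718 -0.4696  0.2313] F [-0.2 -0.2  0.3] w 0.0101
tool shift mm [132.  451.3 121.3]
[[-0.173  0.985  0.   ]
 [ 0.985  0.173 -0.   ]
 [-0.     0.    -1.   ]]
```

```bash
python3 -m creep '[[[13,45,12],[0,0,0]],[[13,45,12],[0,0,0]],[[13,45,12],[0,0,0]],[[13,45,12],[0,0,0]],[[13,45,12],[0,0,0]],[[13,45,12],[0,0,0]],[[13,45,12],[0,0,0]],[[13,45,12],[0,0,0]],[[13,45,12],[0,0,0]],[[13,45,12],[0,0,0]],[[0,0,0],[0,0,0]],[[0,0,0],[0,0,0]]]'
python3 rel.py .5935 -.2614 .045
python3 - <<'E'
from h import *
p=vision.camera("scene");cv2.imwrite("pics/s3.png",cv2.resize(p["image"][120:260,100:320],None,fx=3.5,fy=3.5,interpolation=cv2.INTER_CUBIC))
E
```

```text
clock: 3.62
eef_pos: [0.5917, -0.2627, 0.1109]
tool_rot: [0.643, 0.766, -0.0, -0.001]
ft_force: [0.3, -0.1, -0.6]
grip_width: 0.0098
grasp_force: 0.0
clk 3.625 pos [ 0.5917 -0.2627  0.1109] F [ 0.3 -0.1 -0.6] w 0.0098
tool shift mm [ 0.9  2.1 65.9]
[[-0.174  0.985 -0.001]
 [ 0.985  0.174  0.   ]
 [ 0.    -0.001 -1.   ]]
```

View pics/s3.png

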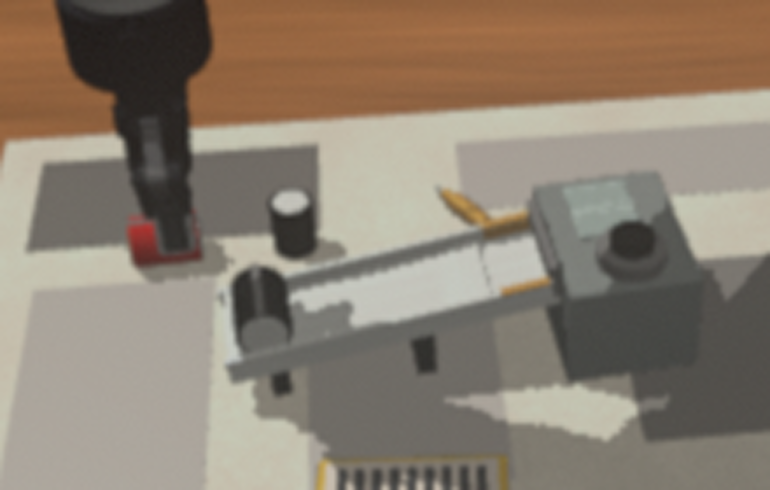

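The gripper hangs above and just below the lip. The capacitor is at (262,310) in this crop, against the lip. Next I descend and come up to contact.

```bash
python3 -m creep '[[[0,2,16],[0,0,0]],[[0,0,16],[0,0,0]],[[0,0,16],[0,0,0]],[[0,0,12],[0,0,0]],[[0,0,6],[0,0,0]],[[3,0,0],[0,0,0]],[[5,0,0],[0,0,0]],[[5,0,0],[0,0,0]],[[5,0,0],[0,0,0]],[[5,0,0],[0,0,0]],[[5,0,0],[0,0,0]],[[0,0,0],[0,0,0]]]'
python3 - <<'E'
from h import *
p=vision.camera("scene");cv2.imwrite("pics/s4.png",cv2.resize(p["image"][140:250,120:320],None,fx=4,fy=4,interpolation=cv2.INTER_CUBIC))
E
```

```text
clock: 5.18
eef_pos: [0.589, -0.2342, 0.0453]
tool_rot: [0.642, 0.767, 0.0, -0.0]
ft_force: [-0.3, -0.5, -0.3]
grip_width: 0.0097
grasp_force: 0.0
```

View pics/s4.png

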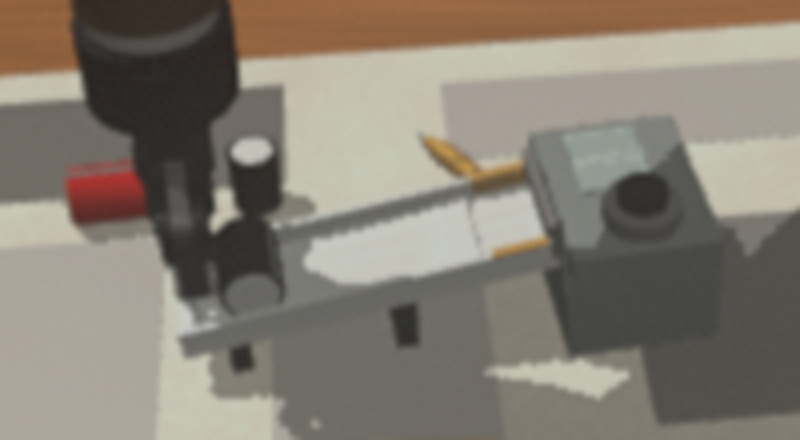

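The fingers are behind the can at (250,270), which has left the lip squarely. I keep pushing up the 8° slope.

```bash
python3 -m creep '[[[8,0,-0.8],[0,0,0]],[[9,0,-1.2],[0,0,0]],[[9,0,-1.3],[0,0,0]],[[9,0,-1.3],[0,0,0]],[[9,0,-1.3],[0,0,0]],[[9,0,-1.3],[0,0,0]],[[9,0,-1.3],[0,0,0]],[[9,0,-1.3],[0,0,0]],[[9,0,-1.3],[0,0,0]],[[9,0,-1.3],[0,0,0]],[[9,0,-1.3],[0,0,0]],[[0,0,0],[0,0,0]]]'
python3 - <<'E'
from m import *
p=vision.camera("scene");cv2.imwrite("pics/s5.png",cv2.resize(p["image"][140:250,140:320],None,fx=4,fy=4,interpolation=cv2.INTER_CUBIC))
p=vision.camera("top")
for r in vision.place_of(p,"capacitor")[:3]: print(r["score"],r["position"],world(p,r["position"]))
E
```

```text
clock: 6.72
eef_pos: [0.5719, -0.1375, 0.0591]
tool_rot: [0.642, 0.767, 0.0, -0.0]
ft_force: [0.2, -0.4, 0.0]
grip_width: 0.0102
grasp_force: 0.0
```

View pics/s5.png

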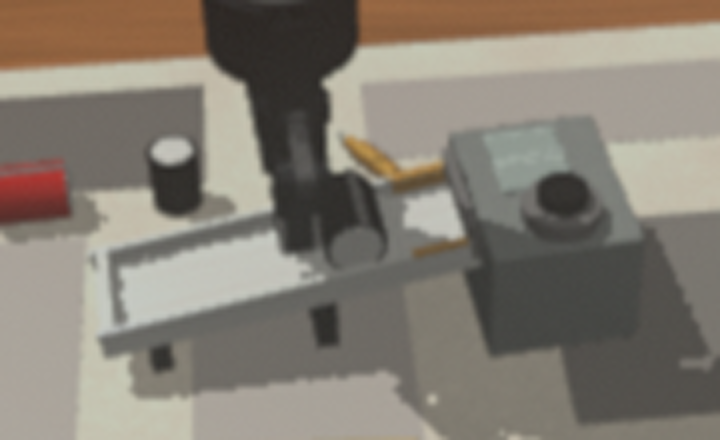

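The can is square to the gutter at (352,225), just on the ramp. Next I push it slowly over the step.

```bash
python3 -m creep '[[[4,0,-0.7],[0,0,0]],[[4,0,-0.8],[0,0,0]],[[4,0,-0.8],[0,0,0]],[[4,0,-0.8],[0,0,0]],[[4,0,-0.8],[0,0,0]],[[4,0,-0.8],[0,0,0]],[[4,0,-0.6],[0,0,0]],[[4,0,-0.6],[0,0,0]],[[2,0,0],[0,0,0]],[[0,0,0],[0,0,0]]]'
python3 - <<'E'
from m import *
p=vision.camera("scene");cv2.imwrite("pics/s6.png",cv2.resize(p["image"][140:250,160:320],None,fx=4,fy=4,interpolation=cv2.INTER_CUBIC))
E
```

```text
clock: 8.12
eef_pos: [0.566, -0.1047, 0.0648]
tool_rot: [0.642, 0.767, -0.0, -0.0]
ft_force: [0.4, -0.8, -0.2]
grip_width: 0.0099
grasp_force: 0.0
```

View pics/s6.png

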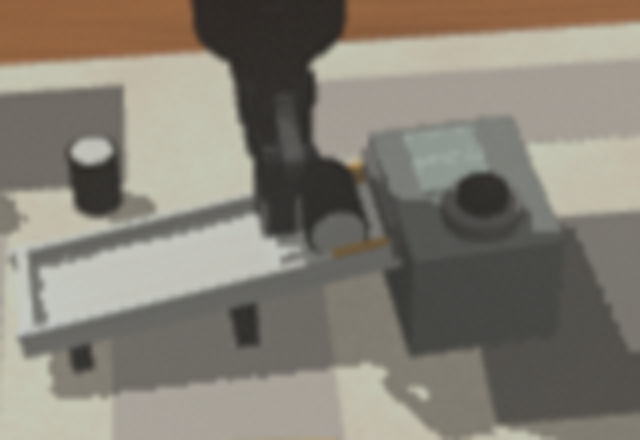

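```bash
cat > cap.py <<'E'
from m import *
c=np.array([.574,-.165]);u=np.array([-.175,.9845])
for n in ["scene","top"]:
    p=vision.camera(n);P=cloud(p);a=(P[:,:2]-c)@u;b=(P[:,:2]-c)@np.array([u[1],-u[0]])
    k=(abs(b)<26)&(abs(b)<.026)&(a>.04)&(a<.15)
    for s in np.arange(.055,.136,.005):
        q=k&(abs(a-s)<.0025)
        if q.sum(): print(n,round(s*1000+72,0),q.sum(),np.round(np.percentile(P[q,2],[10,50,90]),4))
    for r in vision.place_of(p,"capacitor")[:2]: print(r["score"],r["position"],world(p,r["position"],z=.07))
E
python3 cap.py
```

```text
scene 127.0 73 [0.0006 0.0478 0.0957]
scene 132.0 69 [0.0007 0.0503 0.093 ]
scene 137.0 60 [0.0007 0.0506 0.0905]
scene 142.0 59 [0.0006 0.0509 0.084 ]
scene 147.0 99 [0.001  0.0788 0.1636]
scene 152.0 70 [0.001  0.0738 0.1635]
scene 157.0 86 [0.0004 0.0858 0.262 ]
scene 162.0 180 [0.0014 0.2396 0.3311]
scene 167.0 176 [0.0013 0.2385 0.4034]
scene 172.0 123 [0.0008 0.0851 0.4079]
scene 177.0 153 [0.0008 0.3778 0.4507]
scene 182.0 119 [0.001  0.3805 0.458 ]
scene 187.0 105 [0.0009 0.0585 0.0802]
scene 192.0 75 [0.0001 0.0139 0.0798]
scene 197.0 33 [0.0718 0.0737 0.0751]
scene 202.0 36 [0.0727 0.074  0.0751]
scene 207.0 37 [0.0728 0.0739 0.0748]
0.79 [146.8, 190.1] [ 0.54905521 -0.28197446  0.07      ]
0.5 [244.1, 191.4] [ 0.56053251 -0.07211659  0.07      ]
top 127.0 292 [0.5086 0.513  0.5283]
top 132.0 301 [0.5096 0.5133 0.5297]
top 137.0 304 [0.51   0.5136 0.5304]
top 142.0 309 [0.5105 0.5256 0.5311]
top 147.0 308 [0.5114 0.5259 0.5314]
top 152.0 325 [0.5114 0.5259 0.531 ]
top 157.0 321 [0.5131 0.5252 0.5302]
top 162.0 338 [0.5188 0.5247 0.5295]
top 167.0 343 [0.5198 0.5263 0.533 ]
top 172.0 334 [0.5228 0.5321 0.5346]
top 177.0 257 [0.5291 0.5337 0.5352]
top 182.0 169 [0.5332 0.5344 0.5352]
top 187.0 62 [0.533  0.5341 0.5352]
0.64 [375.2, 252.6] [ 0.474078  -0.2926776  0.07     ]
```

```bash
python3 -m creep '[[[2,0,0],[0,0,0]],[[1.5,0,0],[0,0,0]],[[0,0,0],[0,0,0]]]'; python3 -m creep '[[[-3,0,0],[0,0,0]],[[-8,0,0],[0,0,0]],[[-10,0,-5],[0,0,0]],[[-10,0,-20],[0,0,0]],[[0,0,-40],[0,0,0]],[[0,-40,-40],[0,0,0]],[[0,-60,0],[0,0,0]],[[0,-60,0],[0,0,0]],[[0,0,0],[0,0,0]]]' 0
python3 - <<'E'
from m import *
c=np.array([.574,-.165]);u=np.array([-.175,.9845])
for n in ["scene","top"]:
    p=vision.camera(n);P=cloud(p);a=(P[:,:2]-c)@u;b=(P[:,:2]-c)@np.array([u[1],-u[0]])
    k=(abs(b)<.026)&(a>.02)&(a<.135)&(P[:,2]>.07)&(P[:,2]<.1)
    for s in np.arange(.06,.136,.004):
        q=k&(abs(a-s)<.002)
        if q.sum(): print(n,round(s*1000+72,0),q.sum(),np.round(np.percentile(P[q,2],[10,50,90]),4))
    for r in vision.place_of(p,"capacitor")[:3]: print(r["score"],r["position"],world(p,r["position"],z=.07))
    if n=="scene":cv2.imwrite("pics/s7.png",cv2.resize(p["image"][140:250,160:320],None,fx=4,fy=4,interpolation=cv2.INTER_CUBIC))
    else: cv2.imwrite("pics/t7.png",cv2.resize(p["image"][160:250,190:360],None,fx=4.5,fy=4.5,interpolation=cv2.INTER_CUBIC))
E
```

```text
clock: 8.75
eef_pos: [0.5654, -0.1013, 0.0649]
tool_rot: [0.642, 0.767, 0.0, -0.0]
ft_force: [-0.6, -0.1, -0.4]
grip_width: 0.01
grasp_force: 0.0
clock: 9.88
eef_pos: [0.4082, -0.1601, 0.1696]
tool_rot: [0.644, 0.765, -0.001, -0.002]
ft_force: [1.1, -0.4, 0.0]
grip_width: -0.0001
grasp_force: 0.0
scene 144.0 32 [0.0715 0.0769 0.0796]
scene 148.0 34 [0.0781 0.0815 0.0844]
scene 152.0 35 [0.0768 0.0843 0.0864]
scene 156.0 36 [0.0814 0.0863 0.0874]
scene 160.0 33 [0.0773 0.0868 0.0883]
scene 164.0 29 [0.0784 0.0864 0.0881]
scene 168.0 31 [0.0782 0.0848 0.0863]
scene 172.0 22 [0.0802 0.0822 0.0838]
scene 176.0 13 [0.0719 0.0763 0.08  ]
scene 184.0 7 [0.0768 0.0777 0.0796]
scene 188.0 38 [0.072  0.0792 0.0809]
scene 192.0 12 [0.0726 0.0789 0.0806]
scene 196.0 30 [0.0719 0.0732 0.0743]
scene 200.0 32 [0.0726 0.0738 0.0748]
scene 204.0 28 [0.0724 0.0739 0.076 ]
scene 208.0 7 [0.0727 0.0735 0.0747]
0.6 [241.3, 190.0] [ 0.55570161 -0.07805978  0.07      ]
0.53 [150.0, 191.2] [ 0.55294225 -0.27458297  0.07      ]
0.16 [217.7, 266.0] [ 0.76486022 -0.1244552   0.07      ]
top 144.0 37 [0.0738 0.0785 0.0811]
top 148.0 50 [0.0812 0.0835 0.0859]
top 152.0 52 [0.0843 0.0865 0.0883]
top 156.0 54 [0.0853 0.0876 0.0891]
top 160.0 55 [0.0855 0.0881 0.0897]
top 164.0 54 [0.086  0.0876 0.089 ]
top 168.0 54 [0.0843 0.0864 0.0878]
top 172.0 54 [0.0804 0.0828 0.0851]
top 176.0 40 [0.0737 0.0779 0.0809]
top 184.0 13 [0.0796 0.0807 0.0818]
top 188.0 57 [0.0793 0.0804 0.0818]
top 192.0 45 [0.0723 0.0763 0.0818]
top 196.0 57 [0.0729 0.0746 0.076 ]
top 200.0 55 [0.0733 0.0748 0.0761]
top 204.0 54 [0.0736 0.0749 0.0761]
top 208.0 14 [0.0729 0.0746 0.0757]
0.67 [270.8, 262.6] [ 0.44611024 -0.09734958  0.07      ]
0.66 [264.4, 206.4] [ 0.55211994 -0.08068108  0.07      ]
0.17 [289.6, 142.1] [ 0.684627   -0.12524949  0.07      ]
```

View pics/s7.png

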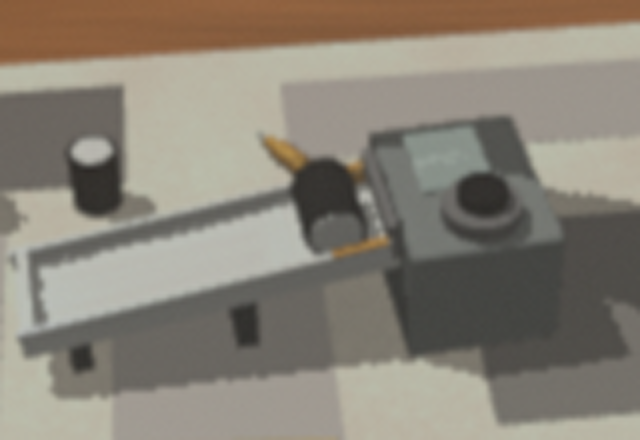

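The can now rests freely at (330,205) in the crop. Its centre is about 26 mm short of the pocket wall, which means it's against the step in the pocket. Next is the button profile.

```bash
python3 - <<'E'
from m import *
for n in ["top","scene"]:
    p=vision.camera(n);P=cloud(p)
    T=P[(abs(P[:,0]-.576)<.03)&(abs(P[:,1]-.003)<.03)&(P[:,2]>.06)]
    D=T[T[:,2]>.0935]
    c=(D.min(0)+D.max(0))/2; print(n,len(D),"bbox ctr",np.round(c,4),np.round(D.max(0)-D.min(0),4),"mean",np.round(D.mean(0),4),np.round([r["position"] and world(p,r["position"],z=.096) for r in vision.place_of(p,"start_top")[:1]],4))
    rr=np.hypot(*(T[:,:2]-D.mean(0)[:2]).T)
    for r in range(1,30,2):
        q=T[abs(rr*1000-r)<1,2]
        if len(q): print(r,len(q),np.round(np.percentile(q,[10,50,90]),4))
E
python3 rel.py .576 .003 .150
```

```text
top 159 bbox ctr [0.5741 0.0026 0.0964] [0.0259 0.0269 0.0057] mean [0.574  0.0025 0.0964] []
1 3 [0.0954 0.0969 0.098 ]
3 11 [0.096  0.0965 0.0984]
5 16 [0.0957 0.0964 0.0979]
7 27 [0.0954 0.0961 0.0977]
9 29 [0.0954 0.0971 0.0983]
11 40 [0.0954 0.0968 0.0979]
13 53 [0.0876 0.0943 0.0964]
15 39 [0.0853 0.0869 0.0881]
17 54 [0.0853 0.0867 0.0882]
19 68 [0.0855 0.0866 0.0882]
21 88 [0.0742 0.085  0.0871]
23 56 [0.0732 0.0747 0.077 ]
25 68 [0.0737 0.0749 0.0765]
27 75 [0.0733 0.0749 0.0769]
29 71 [0.0732 0.0748 0.0768]
scene 89 bbox ctr [0.5788 0.003  0.0964] [0.0265 0.0256 0.0057] mean [0.5782 0.0032 0.0956] [[ 0.5853 -0.0795  0.096 ]]
3 7 [0.0949 0.0957 0.0977]
5 10 [0.0944 0.096  0.0969]
7 14 [0.0946 0.0959 0.097 ]
9 15 [0.0938 0.0951 0.0974]
11 49 [0.0859 0.094  0.0971]
13 42 [0.0855 0.0915 0.0956]
15 15 [0.0842 0.0856 0.0867]
17 32 [0.0843 0.0856 0.087 ]
19 59 [0.0734 0.0817 0.0863]
21 83 [0.0727 0.0804 0.0861]
23 50 [0.0639 0.0732 0.0815]
25 45 [0.0638 0.0719 0.0748]
27 44 [0.0645 0.0719 0.075 ]
29 43 [0.0634 0.0732 0.0752]
clk 10.275 pos [ 0.4144 -0.16    0.1698] F [ 0.6 -0.   0. ] w -0.0002
tool shift mm [132.  187.8  19.9]
[[-0.176  0.984  0.   ]
 [ 0.984  0.176 -0.   ]
 [-0.     0.    -1.   ]]
```

```bash
python3 -m creep '[[[26,37,0],[0,0,0]],[[26,37,0],[0,0,0]],[[26,37,0],[0,0,0]],[[26,37,0],[0,0,0]],[[28,40,10],[0,0,0]],[[0,0,20],[0,0,0]],[[0,0,12],[0,0,0]],[[0,0,0],[0,0,0]],[[0,0,0],[0,0,0]]]'; python3 rel.py .576 .003 .098
```

```text
clock: 11.4
eef_pos: [0.5755, 0.0024, 0.1286]
tool_rot: [0.643, 0.766, 0.0, 0.0]
ft_force: [0.8, 0.6, 0.1]
grip_width: -0.0004
grasp_force: 0.0
clk 11.4 pos [0.5755 0.0024 0.1286] F [0.8 0.6 0.1] w -0.0004
tool shift mm [ 0.5  0.5 30.6]
[[-0.174  0.985  0.001]
 [ 0.985  0.174  0.   ]
 [-0.     0.001 -1.   ]]
```

```bash
python3 -m creep '[[[0,0,14],[0,0,0]],[[0,0,13],[0,0,0]],[[0,0,3],[0,0,0]],[[0,0,3],[0,0,0]],[[0,0,2],[0,0,0]],[[0,0,0],[0,0,0]]]'; python3 -m creep '[[[0,0,2],[0,0,0]],[[0,0,1],[0,0,0]],[[0,0,0],[0,0,0]]]'
```

```text
clock: 12.15
eef_pos: [0.5751, 0.0028, 0.0932]
tool_rot: [0.642, 0.767, -0.0, -0.0]
ft_force: [-2.3, -0.0, 2.8]
grip_width: -0.0001
grasp_force: 1.5
clock: 12.52
eef_pos: [0.5755, 0.0029, 0.0902]
tool_rot: [0.642, 0.767, 0.0, 0.0]
ft_force: [-1.9, -0.8, 5.1]
grip_width: -0.0
grasp_force: 2.4
```

```bash
python3 -m creep '[[[0,0,0.7],[0,0,0]],[[0,0,0],[0,0,0]]]'; python3 -m creep '[[[0,0,0.8],[0,0,0]],[[0,0,0],[0,0,0]]]'
```

```text
clock: 12.78
eef_pos: [0.5755, 0.0029, 0.09]
tool_rot: [0.642, 0.767, 0.0, 0.0]
ft_force: [-4.2, -0.4, 6.7]
grip_width: -0.0002
grasp_force: 4.0
clock: 13.02
eef_pos: [0.5755, 0.0029, 0.09]
tool_rot: [0.642, 0.766, 0.0, 0.0]
ft_force: [-5.2, 0.1, 11.2]
grip_width: 0.0003
grasp_force: 5.8
```

The force now rises with no further travel, so the button is on its stop. I release it and check.

```bash
python3 -m creep '[[[0,0,0.5],[0,0,0]],[[0,0,0],[0,0,0]],[[0,0,-5],[0,0,0]],[[0,0,-15],[0,0,0]],[[0,0,-40],[0,0,0]],[[-20,-50,-10],[0,0,0]],[[-20,-60,0],[0,0,0]],[[-20,-60,0],[0,0,0]],[[0,0,0],[0,0,0]],[[0,0,0],[0,0,0]]]'
python3 - <<'E'
from m import *
p=vision.camera("top");P=cloud(p)
D=P[np.hypot(P[:,0]-.5745,P[:,1]-.0027)<.009]; print("button z",np.median(D[:,2]))
c=np.array([.574,-.165]);u=np.array([-.175,.9845]);a=(P[:,:2]-c)@u;b=(P[:,:2]-c)@np.array([u[1],-u[0]])
q=(abs(b)<.02)&(a>.06)&(a<.11)&(P[:,2]>.076)&(P[:,2]<.1);print("cap along",a[q].mean()*1000+72,P[q,2].max())
cv2.imwrite("pics/t8.png",cv2.resize(p["image"][130:280,190:400],None,fx=3.5,fy=3.5,interpolation=cv2.INTER_CUBIC))
E
```

```text
clock: 14.28
eef_pos: [0.421, -0.0855, 0.1588]
tool_rot: [0.642, 0.766, 0.001, 0.001]
ft_force: [0.8, -0.1, 0.3]
grip_width: 0.0001
grasp_force: 0.0
button z 0.09684648820775771
cap along 159.40877676119658 0.09056545351816361
```

View pics/t8.png

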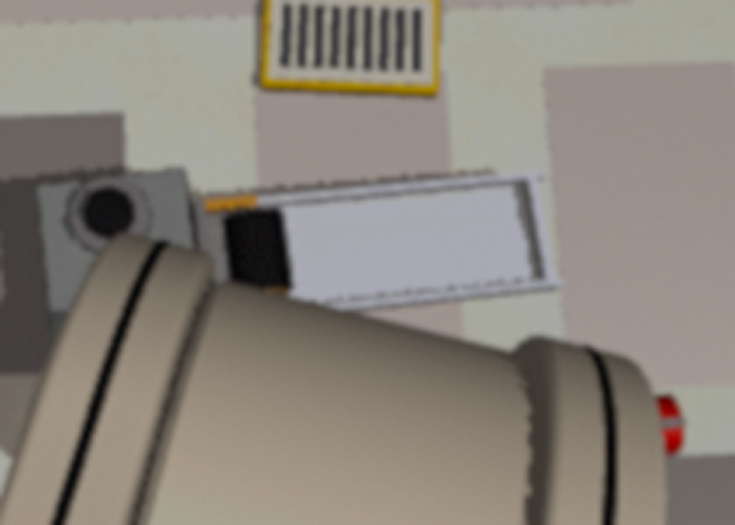

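The can stays in the pocket at (258,250), and the button at (108,210) is up again. The arm is clear, so I hand in.

```bash
python3 -c "
from workcell import workorder
print(workorder.job_done())"
```

```text
the job is handed in; nothing more can be done
None
```

The capacitor can rests in the pocket against the step; the button was then pressed to its stop and came back up. The other things on the table were left alone, and the job was handed in at about 14 s on the robot's clock, with no verdict returned.

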